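# Tighten an instrument cover's loose wing screws crosswise

## Robot

A 6-joint arm with a two-finger parallel gripper is mounted at the origin on the work surface. World frame = base frame: x ahead of the robot, y to its left, z up, the work surface at z = 0. Lengths are in m, angles in rad, forces in N, time in s.
With the tool pointing down it reaches from about 0.25 to 0.775 m from the base axis. Payload 4 kg.
Tool frame: the origin (TCP) lies midway between the tips of the shut fingers; the grasp point (between the pads) lies 19 mm behind it; z points along the fingers, y is the line along which they close (so a half turn about z gives the same grasp; the last joint's range is limited). The gripper opens to 94 mm and grips with 3 to 60 N. Pads are 16 mm wide; open, the fingers measure 119 mm over their backs; the gripper's body (75 mm by 177 mm) begins 78 mm behind the grasp point.
Start: joints at [-0.103, 0.087, 1.371, -0, 1.684, -0.103], TCP at [0.55, -0, 0.206] pointing down, gripper open.
Joint ranges: [-3.1, 3.1], [-0.76, 2.03], [0.27, 2.55], [-1.08, 4.22], [0.17, 2.65], [-2.57, 2.57]. Speed limits (rad/s): [2.79, 2.79, 3.14, 3.14, 3.14, 3.14].

## Interface

Orientations are given as a 3x3 rotation matrix whose columns are the frame's x, y, z axes.
In Python, from workcell import r gives the robot as it stands. The module is installed in compiled form; this text tells all that it offers.
- The arm moves only by the tool drive_tool, never from a script. Its argument "motion" is a list of rows, each a list of 7 numbers: the shift along the tool's x, y, z in m, then the turn, a rotation vector about the tool's x, y, z in rad, then the gripper command: -1 is shut, 1 is fully open, values between are in proportion. In form: [[tx, ty, tz, rx, ry, rz, hand], ...]. A call has 1 to 20 rows; each row shifts and turns the commanded pose from where the row before left it, along the tool's axes as they then stand; what a row does not reach is not made up. A row lasts 1/8 s, in which the tool goes at most 62.5 mm and 10.7 degrees, less where a joint would pass 70% of its speed; a pose out of reach is approached as far as the arm can. A call with a gripper value outside its range is refused whole. The fingers move at their own pace and stop on an object; "grip_force" is the grip in N (left out, the last holds). Time passes only in rows, so rows that do not move let the fingers close. It gives the time, the measured TCP pose, the force, the opening and the grip force at its end, in the units of the state.
- r.get_obs(): the state, without advancing time (a new reading comes with each control period).
- r.read_camera(name): name is "scene" or "side" or "wrist"; returns (picture, depth): 420x560x3 uint8, red, green, blue; 420x560 float32, m along the optical axis (not along the pixel's ray), 0 where there is no reading.
- r.camera_params(name): a dict with "fx", "fy", "cx", "cy" (pixels), "cam_to_world" (4x4, takes a point from camera to world coordinates). Camera axes: x right, y up, looking along -z (the intrinsics and any distortion apply to the point x, -y, -z); pixel columns grow to the right and rows downward; lengths in m; the calibration is good to about 2 mm. A picture is of the moment at which its call begins: read the wrist's pose just before it. camera_params takes no time and is no camera call; for the wrist camera it gives the pose at the moment of the call.
- r.sign_off(): hands the job in; it is judged then, once.
The state is a dict: "clock": time; "joint_positions": joint angles; "dq": joint speeds; "joint_efforts": joint torques, N m; "position": TCP position; "eef_rot": TCP orientation; "wrist_force": force on the tool from outside, world axes, zero at the start; "ft_torque": the same for the moment, N m; "width": opening from 0.0 (shut) to 1.0 (fully open); "grip_force": force on a finger pad.
Only numpy, scipy, OpenCV 4.12 (cv2) and the standard library are available. Lean on these libraries where they do the work, as an engineer would, in place of code of your own. Each camera call takes 0.05 s, during which the arm holds its last target. There are 200 camera calls.

## Task

Take the fork-ended T-key from the grey tool mat and use it to tighten the two loose wing screws on the round instrument's cover evenly: turn one of them clockwise about half way and stop, go across to the facing loose one and turn it fully home (its wing pointing at the cover's centre), then return to the first and turn it fully home too. Leave the two screws that are already tight as they are, and stand the key upright back on the tool mat.

Things in the scene. Friction and masses are not known exactly. Their poses are not given: they have to be found in the camera images.
- key: Fork-ended T-key, 115 mm tall, 0.35 kg, upright on the mat. Origin: centre of its underside; z up; x along slot and T-bar. Black T-bar (take its 26 mm width): 90 (x) x 26 (y), 85 to 115 mm up; stem 18 mm round below it. Steel jaws 46 (x) x 43 (y) with a slot 15 wide, 32 deep, open below and at the ends, to drop over a wing: underside 66 to 76 mm above the bench. About 8 degrees of play each way on a wing.
- mat: Flat grey tool mat, 300 (x) x 160 (y) x 3 mm thick, fixed to the bench. Origin: centre of its underside; z up. The fork-ended key and another T-key (solid round socket, shorter 70 mm bar; it does not fit) stand on it, either way round, about 65 mm each side of its centre along x.
- housing: Round white housing fixed to the bench, turned any way; dark grey cover 172 mm across, top 60 mm above the bench (centre window to 64 mm); gland to 104 mm from the axis on its +y side. Origin: on its axis, at the bench; z up. Four wing screws stand 58 mm from the axis on its +x, +y, -x, -y sides: two facing ones loose, two tight.
- wing1 (a point): Top centre of the wing screw on the housing's +x side. x along the wing, z up. Steel wing 44 long, 9 thick, 18 high, its top 90 mm above the bench, on a 16 mm hub; turns about its own vertical axis, stays where left (friction about 0.12 N m). Tight when the wing points at the cover's centre; firm stop 7 degrees beyond. Loose: 70 to 83 degrees anticlockwise of that from above; tightens clockwise.
- wing2 (a point): Top centre of the wing screw on the housing's +y side; same screw and axes as wing1.
- wing3 (a point): Top centre of the wing screw on the housing's -x side; same screw and axes as wing1.
- wing4 (a point): Top centre of the wing screw on the housing's -y side; same screw and axes as wing1.
Mind the look-alikes: they are no part of the job. What is shaped like the key but green, pink or turquoise is not meant.

How it is judged:
On the way, in this order (a step that is already met when the one before it is completed fails the run):
1. with the key on it, one loose screw is turned about half way (its wing 17 to 57 degrees short of radial) while the facing one is still loose (((angle between the x axis of wing1 and the x axis of housing, either way round between 0.3 and 1 rad and angle between the x axis of wing3 and the x axis of housing, either way round above 1.1 rad and horizontal distance between key and wing1 below 0.02 m) or (angle between the x axis of wing3 and the x axis of housing, either way round between 0.3 and 1 rad and angle between the x axis of wing1 and the x axis of housing, either way round above 1.1 rad and horizontal distance between key and wing3 below 0.02 m))), for 0.1 s.
2. with the key on it, the facing screw is turned fully home (wing within 14 degrees of radial) while the first still stands half way (((angle between the x axis of wing3 and the x axis of housing, either way round below 0.25 rad and angle between the x axis of wing1 and the x axis of housing, either way round between 0.3 and 1 rad and horizontal distance between key and wing3 below 0.02 m) or (angle between the x axis of wing1 and the x axis of housing, either way round below 0.25 rad and angle between the x axis of wing3 and the x axis of housing, either way round between 0.3 and 1 rad and horizontal distance between key and wing1 below 0.02 m))), for 0.1 s.
3. with the key on it, the first screw is turned fully home too (angle between the x axis of each of wing1, wing3 and the x axis of housing, either way round below 0.25 rad and (horizontal distance between key and wing1 below 0.02 m or horizontal distance between key and wing3 below 0.02 m)), for 0.1 s.
At the end, for the whole second after the job is handed in: All four wings point at the cover's centre within 14 degrees, and the fork-ended key stands upright (within 6 degrees), at rest, with its centre on the tool mat (at least about 5 mm inside its edge) (angle between the x axis of each of wing1, wing3 and the x axis of housing, either way round below 0.25 rad and angle between the x axis of each of wing2, wing4 and the y axis of housing, either way round below 0.25 rad and angle between key's own z axis and vertical below 0.1 rad and x of key in the frame of mat between -0.14 and 0.14 m and y of key in the frame of mat between -0.075 and 0.075 m and z of key in the frame of mat below 0.008 m and linear speed of key below 0.02 m/s); the robot touches nothing.
It fails at once if one screw is fully home (within 14 degrees of radial) while the facing one is still loose (more than 57 degrees short) ((angle between the x axis of wing1 and the x axis of housing, either way round below 0.25 rad and angle between the x axis of wing3 and the x axis of housing, either way round above 1 rad) or (angle between the x axis of wing3 and the x axis of housing, either way round below 0.25 rad and angle between the x axis of wing1 and the x axis of housing, either way round above 1 rad)).
It fails at once if an already tight screw is turned more than 20 degrees from radial (angle between the x axis of any of wing2, wing4 and the y axis of housing, either way round above 0.35 rad).
It also fails if it takes over 69 s, if anything falls off the work surface, if the arm or the gripper's body presses on something with over 40 N, if the wrist force passes 120 N, or if a joint passes its speed limit or range.

## Working session

There is one attempt and no reset: what is moved stays moved. The work goes in short steps, Python scripts to look and compute and a tool call to move; the robot and the scene stay as the last step left them, time stands still between calls to the robot, and variables do not carry over. Pictures are saved under pics/ and viewed, at most 10 in all, crops included, and the job is handed in when it is done.

Besides the shell and the picture viewer there is one more tool, called after "Emit:" as name(argument=value, ...), one argument or row to a line, values as JSON. drive_tool: Moves the arm, as the interface text tells. Its arguments: {"type":"object","properties":{"motion":{"type":"array","items":{"type":"array","items":{"type":"number"}}},"grip_force":{"type":"number"}},"required":["motion"]}

```bash
mkdir -p pics
cat > h.py <<'E'
import numpy as np, cv2
from workcell import r
def grab(n):
    p=r.camera_params(n); im,d=r.read_camera(n); return p,im,d
def cloud(p,d):
    v,u=np.mgrid[0:d.shape[0],0:d.shape[1]]
    P=np.stack([(u-p['cx'])/p['fx']*d,-(v-p['cy'])/p['fy']*d,-d],-1)
    M=np.array(p['cam_to_world']); W=P@M[:3,:3].T+M[:3,3]; W[d<=0]=np.nan; return W
def ray(p,u,v,z):
    M=np.array(p['cam_to_world']); q=M[:3,:3]@np.array([(u-p['cx'])/p['fx'],-(v-p['cy'])/p['fy'],-1]); o=M[:3,3]
    return o+q*(z-o[2])/q[2]
def save(n,im): cv2.imwrite('pics/'+n+'.png',cv2.cvtColor(im,cv2.COLOR_RGB2BGR))
E
python3 - <<'E'
from h import *
ims=[]
for n in ['scene','side']:
    p,im,d=grab(n); np.savez(n,im=im,d=d,**{k:np.array(p[k]) for k in p if k in('fx','fy','cx','cy','cam_to_world')}); save(n,im)
    print(n,{k:np.round(np.array(v),3).tolist() for k,v in p.items()})
E
```

```text
scene {'fx': 474.153, 'fy': 474.153, 'cx': 278.282, 'cy': 208.298, 'cam_to_world': [[-0.412, -0.462, 0.785, 1.447], [0.911, -0.232, 0.342, 0.251], [0.024, 0.856, 0.516, 0.67], [0.0, 0.0, 0.0, 1.0]]}
side {'fx': 504.863, 'fy': 504.863, 'cx': 276.735, 'cy': 212.42, 'cam_to_world': [[-0.945, 0.214, -0.247, 0.255], [-0.327, -0.602, 0.728, 0.855], [0.007, 0.769, 0.639, 0.931], [0.0, 0.0, 0.0, 1.0]]}
```

View pics/scene.png

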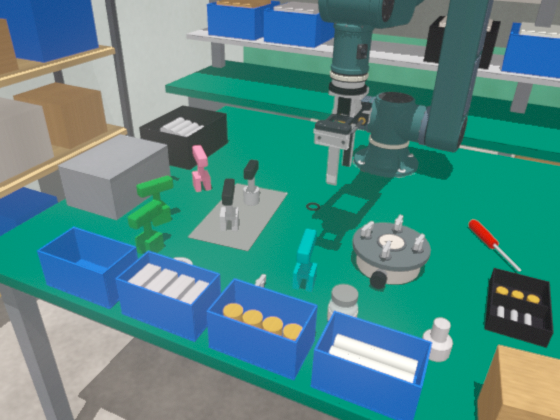

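View pics/side.png

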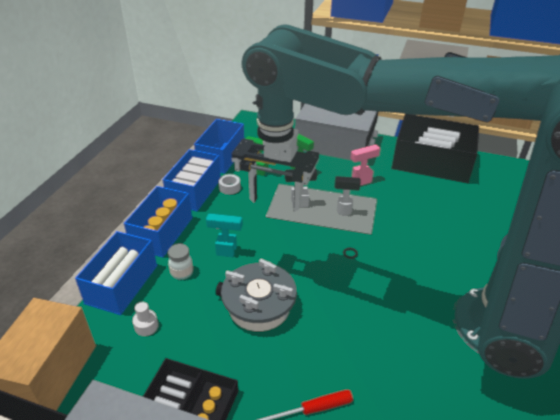

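The scene shows the mat at about (240,213), with black T-bars at (228,192) and (251,170), and the housing at (391,250) with its gland at (379,280). The side view has the housing at (259,290) and one key at (347,190). The gripper hides the other key. Next I'll measure them with masks and depth.

Run:
```python
from h import *
for n in ['scene','side']:
    f=np.load(n+'.npz'); p={k:f[k] for k in f}; im=f['im']; W=cloud(p,f['d'])
    hsv=cv2.cvtColor(im,cv2.COLOR_RGB2HSV)
    x,y,z=W[...,0],W[...,1],W[...,2]
    print(n)
    box=(x>.3)&(x<.75)&(y>-.35)&(y<.35)
    mat=box&(hsv[...,1]<60)&(z<.012)&(z>-.006)&(hsv[...,2]>70)
    k,l,s,c=cv2.connectedComponentsWithStats(mat.astype(np.uint8))
    for i in range(1,k):
        if s[i,4]>400:
            q=W[l==i]; rc=cv2.minAreaRect(q[:,:2].astype(np.float32)*1000); print('mat',s[i],np.round(rc[0]),np.round(rc[1]),rc[2],np.median(q[:,2]).round(4))
    bar=box&(hsv[...,2]<70)&(z>.08)&(z<.125)
    k,l,s,c=cv2.connectedComponentsWithStats(bar.astype(np.uint8))
    for i in range(1,k):
        if s[i,4]>30:
            q=W[l==i]; t=q[q[:,2]>np.percentile(q[:,2],90)-.004]; rc=cv2.minAreaRect(t[:,:2].astype(np.float32)*1000)
            print('bar',s[i],np.round(rc[0]),np.round(rc[1]),rc[2].__round__(1),np.percentile(q[:,2],[50,95]).round(4))
    w=box&(z>.072)&(z<.1)&(hsv[...,1]<60)&(hsv[...,2]>110)
    k,l,s,c=cv2.connectedComponentsWithStats(w.astype(np.uint8))
    for i in range(1,k):
        if s[i,4]>25:
            q=W[l==i]; t=q[q[:,2]>.084]
            if len(t)<8: continue
            rc=cv2.minAreaRect(t[:,:2].astype(np.float32)*1000)
            print('wing',s[i],np.round(rc[0]),np.round(rc[1]),rc[2].__round__(1),np.percentile(q[:,2],95).round(4))
    win=box&(z>.055)&(z<.068)
    k,l,s,c=cv2.connectedComponentsWithStats(win.astype(np.uint8))
    for i in range(1,k):
        if s[i,4]>800: 
            q=W[l==i]; rc=cv2.minEnclosingCircle(q[:,:2].astype(np.float32)*1000); print('cover',s[i],rc,np.median(q[:,2]))
s=cv2.imread('pics/scene.png'); a=cv2.resize(s[140:260,180:300],(480,480),interpolation=cv2.INTER_CUBIC); 
s=cv2.imread('pics/scene.png')[200:300,340:440]; b=cv2.resize(s,(320,480),interpolation=cv2.INTER_CUBIC)
cv2.imwrite('pics/crop.png',np.hstack([a,b]))
```

```text
scene
mat [ 189  184   98   67 2871] [ 496. -272.] [310. 166.] 5.151024341583252 0.0025
wing [394 215   9  16  86] [485. 136.] [44. 15.] 10.5 0.0906
wing [361 222  13  15 113] [542.  78.] [14. 47.] 73.1 0.0905
wing [414 234  11  17 106] [544. 194.] [14. 44.] 85.0 0.0908
wing [382 241   9  17 106] [603. 135.] [14. 43.] 81.4 0.0907
cover [ 353  223   78   46 2370] ((542.8272705078125, 134.3284912109375), 88.37747192382812) 0.05994074261860488
side
mat [ 266  185  110   49 2899] [ 497. -270.] [299. 166.] 4.88517951965332 0.0023
bar [311 170   6  10  38] [ 527. -275.] [14.  7.] 77.0 [0.1062 0.1183]
bar [285 176   7   6  34] [ 594. -240.] [17.  6.] 15.0 [0.101  0.1108]
bar [335 177  25  13 264] [ 433. -271.] [63. 23.] 14.8 [0.1112 0.1188]
wing [259 259  17  13 132] [541.  78.] [15. 43.] 85.2 0.0906
wing [226 271  18  12 139] [599. 135.] [14. 43.] 87.4 0.0912
wing [273 284  20  12 154] [484. 135.] [17. 43.] 88.3 0.0916
wing [239 295  19  14 152] [543. 194.] [16. 45.] 82.9 0.0915
cover [ 221  263   75   59 2818] ((542.0374145507812, 136.38604736328125), 87.131103515625) 0.059950997969941855
```

View pics/crop.png

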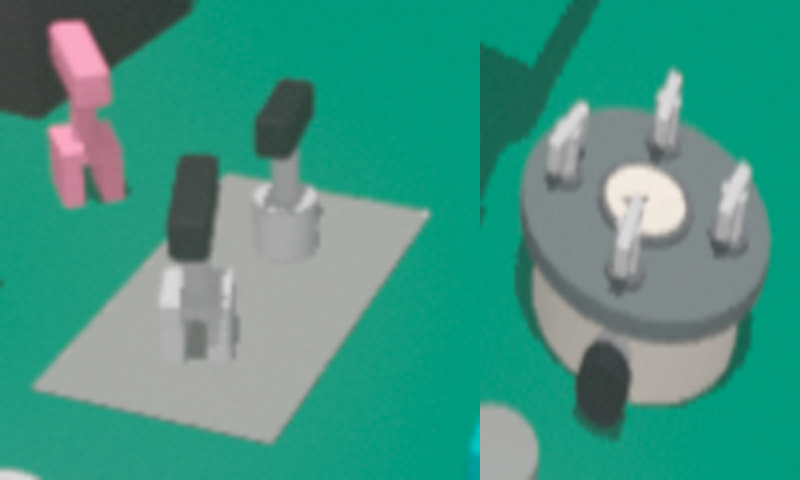

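The crop shows the forked key nearer the scene camera, with its slot visible at crop (195,340), so it is at the larger x. The round-socket key is behind it. The two loose wings are those at world y≈0.078 and y≈0.194.

Run:
```python
from h import *
o=r.get_obs(); print(o['position'],np.round(o['eef_rot'],3).tolist(),o['clock'])
p=r.camera_params('wrist'); M=np.array(p['cam_to_world']); R=np.array(o['eef_rot'])
print('cam in tool',(R.T@(M[:3,3]-o['position'])).round(3),(R.T@M[:3,:3]).round(3).tolist(),p['fx'],p['cx'],p['cy'])
f=np.load('scene.npz'); p={k:f[k] for k in f}; W=cloud(p,f['d']); V=f['im'].max(-1)
for u,v in [(228,192),(251,170),(379,280)]:
    print(u,v,W[v-3:v+4:3,u-3:u+4:3].reshape(-1,3).round(3).tolist(),V[v,u])
x,y,z=np.moveaxis(W,-1,0)
m=(z>.107)&(z<.125)&(V<95)&(x>.38)&(x<.65)&(y<-.2)&(y>-.34)
k,l,s,c=cv2.connectedComponentsWithStats(m.astype(np.uint8))
for i in range(1,k):
    if s[i,4]>15:
        t=W[l==i]; rc=cv2.minAreaRect(t[:,:2].astype(np.float32)*1000); print('bar',s[i],np.round(rc[0]),np.round(rc[1]),rc[2],t[:,2].max())
```

```text
[5.49506163e-01 5.38203499e-05 2.04444688e-01] [[-0.0, 1.0, -0.002], [1.0, 0.0, 0.0], [0.0, -0.002, -1.0]] 0.1
cam in tool [ 0.084  0.    -0.18 ] [[-0.0, 0.959, 0.285], [1.0, 0.0, 0.0], [0.0, 0.285, -0.959]] 300.6693977876578 276.0685179708242 206.60907635804162
228 192 [[0.584, -0.266, 0.119], [0.576, -0.262, 0.116], [0.577, -0.253, 0.118], [0.595, -0.259, 0.117], [0.592, -0.253, 0.117], [0.588, -0.247, 0.117], [0.606, -0.253, 0.116], [0.601, -0.248, 0.115], [0.6, -0.241, 0.116]] 76
251 170 [[0.448, -0.274, 0.116], [0.446, -0.266, 0.117], [0.44, -0.261, 0.115], [0.464, -0.266, 0.116], [0.464, -0.257, 0.118], [0.448, -0.257, 0.111], [0.467, -0.265, 0.109], [0.463, -0.258, 0.109], [0.451, -0.255, 0.104]] 74
379 280 [[0.644, 0.131, 0.035], [0.647, 0.137, 0.04], [0.642, 0.142, 0.038], [0.642, 0.131, 0.026], [0.646, 0.138, 0.031], [0.647, 0.144, 0.034], [0.643, 0.132, 0.019], [0.646, 0.139, 0.023], [0.643, 0.145, 0.023]] 60
bar [244 160  14  15 141] [ 437. -271.] [70. 25.] 12.497529029846191 0.11960819533660194
bar [222 179  12  21 209] [ 570. -265.] [88. 25.] 24.97565269470215 0.12057018031511912
```

Both bars check out. The fork key's bar is 88×25 mm, its top is at z≈0.119 and it is centred at (0.570,-0.265) at 25°. The gland on the +x side fixes the housing's orientation. The wrist camera is already above the housing, so I'll measure the wings from here.

```bash
cat >> h.py <<'E'
def wings(p,im,d,C=None):
    W=cloud(p,d); z=W[...,2]
    m=((z>.083)&(z<.1)).astype(np.uint8); k,l,s,c=cv2.connectedComponentsWithStats(m); out=[]
    for i in range(1,k):
        if s[i,4]<60: continue
        t=W[l==i][:,:2]; t=t[np.isfinite(t[:,0])]
        rc=cv2.minAreaRect((t*1000).astype(np.float32)); e,v=np.linalg.eigh(np.cov(t.T)); a=np.degrees(np.arctan2(v[1,1],v[0,1]))%180
        a2=(rc[2]+(90 if rc[1][1]>rc[1][0] else 0))%180
        print('blob',s[i].tolist(),'rect',np.round(rc[0],1),np.round(rc[1],1),'ang pca %.1f rect %.1f'%(a,a2),'zmed %.4f'%np.median(z[l==i]))
E
python3 - <<'E'
from h import *
p,im,d=grab('wrist'); wings(p,im,d); save('w0',im)
E
```

```text
blob [179, 48, 50, 21, 674] rect [484.6 135.1] [43.5 15.7] ang pca 178.4 rect 7.7 zmed 0.0908
blob [308, 49, 50, 21, 684] rect [599.9 134. ] [43.3 15.8] ang pca 178.9 rect 9.9 zmed 0.0907
blob [245, 115, 46, 21, 521] rect [541.6  76.6] [15.1 43.3] ang pca 165.6 rect 175.0 zmed 0.0908
blob [528, 174, 32, 120, 1126] rect [836.2 -41.6] [ 34.3 136.3] ang pca 95.1 rect 105.0 zmed 0.0882
blob [369, 198, 90, 36, 324] rect [685.3  -2.9] [90.5 21.2] ang pca 14.7 rect 23.5 zmed 0.0957
blob [295, 390, 28, 8, 115] rect [ 588.7 -245.2] [33.7  8.1] ang pca 20.7 rect 12.1 zmed 0.0955
blob [157, 399, 56, 13, 328] rect [ 433.9 -262.9] [17.8 69.2] ang pca 9.7 rect 179.8 zmed 0.0956
```

View pics/w0.png

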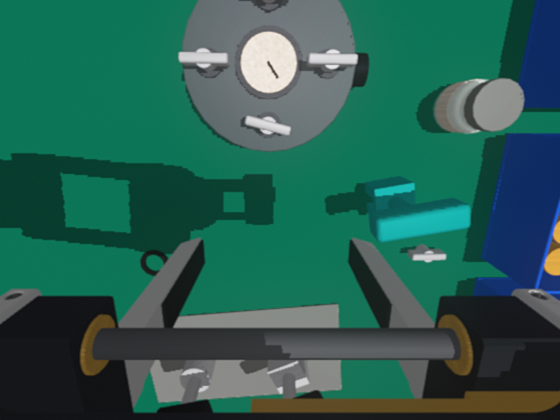

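Emit:
drive_tool(
  motion=[
    [-0.053,0.004,0,0,0,0,1],
    [-0.053,0.004,0,0,0,0,1],
    [-0.053,0.004,0,0,0,0,1],
    [-0.053,0.004,0,0,0,0,1],
    [-0.053,0.004,0,0,0,0,1],
    [0,0,0,0,0,0.162,1],
    [0,0,0,0,0,0.162,1],
    [0,0,0,0,0,0.162,1],
    [0,0,0,0,0,0.162,1],
    [0,0,0,0,0,0.162,1],
    [0,0,0,0,0,0.162,1],
    [0,0,0,0,0,0.162,1],
    [0,0,0,0,0,0,1],
    [0,0,0,0,0,0,1],
  ],
)

```text
clock: 1.9
position: [0.5699, -0.2649, 0.2052]
eef_rot: [[0.905, 0.425, -0.0], [0.425, -0.905, 0.0], [-0.0, -0.0, -1.0]]
wrist_force: [-0.3, -0.1, -0.8]
width: 1.0
grip_force: 0.0
```

The picture shows tight wings at (203,58) and (333,59), and the loose wing1 tilted at (268,126). Next is the close look at the key.

Run:
```python
from h import *
p,im,d=grab('wrist'); save('w1',im); W=cloud(p,d); z=W[...,2]; o=r.get_obs(); R=np.array(o['eef_rot'])
m=((z>.108)&(z<.13)&(abs(W[...,1]+.265)<.07)&(im.max(-1)<110)).astype(np.uint8); k,l,s,c=cv2.connectedComponentsWithStats(m)
for i in range(1,k):
    if s[i,4]<100: continue
    t=W[l==i]; rc=cv2.minAreaRect((t[:,:2]*1000).astype(np.float32)); e,v=np.linalg.eigh(np.cov(t[:,:2].T))
    c=np.array([rc[0][0]/1000,rc[0][1]/1000,np.median(t[:,2])])
    print(s[i].tolist(),np.round(rc[0],1),np.round(rc[1],1),rc[2],np.degrees(np.arctan2(v[1,1],v[0,1]))%180,c[2],'tool',(R.T@(c-o['position'])).round(4))
```

```text
[265, 166, 29, 92, 2450] [ 567.6 -268.6] [88.6 25.8] 25.29720687866211 25.460339208390167 0.11886509468144865 tool [-0.0036  0.0024  0.0864]
[218, 291, 31, 37, 867] [ 448.2 -271.8] [42.1 25.9] 12.887757301330566 8.547795785949518 0.1185663054627254 tool [-0.1131 -0.0455  0.0867]
```

View pics/w1.png

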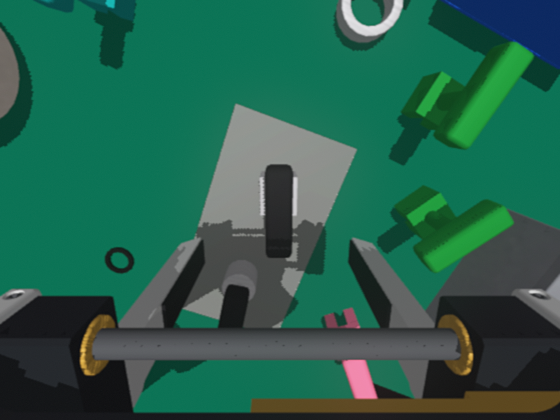

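The black bar at (280,210) lies centred between the fingers and aligned with the tool's x axis. I'll descend, grip and lift.

Emit:
drive_tool(
  motion=[
    [-0.003,0.002,0.03,0,0,0,1],
    [0,0,0.04,0,0,0,1],
    [0,0,0.035,0,0,0,1],
    [0,0,0.016,0,0,0,1],
    [0,0,0,0,0,0,1],
    [0,0,0,0,0,0,-1],
    [0,0,0,0,0,0,-1],
    [0,0,0,0,0,0,-1],
    [0,0,0,0,0,0,-1],
    [0,0,0,0,0,0,-1],
    [0,0,0,0,0,0,-1],
    [0,0,0,0,0,0,-1],
  ],
  grip_force=50,
)

```text
clock: 3.45
position: [0.5681, -0.2681, 0.0844]
eef_rot: [[0.906, 0.423, -0.0], [0.423, -0.906, 0.0], [-0.0, -0.0, -1.0]]
wrist_force: [0.1, 0.2, -0.7]
width: 0.293
grip_force: 0.0
```

Emit:
drive_tool(
  motion=[
    [0,0,0,0,0,0,-1],
    [0,0,0,0,0,0,-1],
    [0,0,-0.04,0,0,0,-1],
    [0,0,-0.045,0,0,0,-1],
    [0,0,-0.045,0,0,0,-1],
    [0,0,0,0,0,0,-1],
  ],
)

```text
clock: 4.2
position: [0.5699, -0.2691, 0.219]
eef_rot: [[0.906, 0.423, 0.008], [0.423, -0.906, -0.004], [0.005, 0.007, -1.0]]
wrist_force: [0.1, 0.5, -3.0]
width: 0.27
grip_force: 50.0
```

Emit:
drive_tool(
  motion=[
    [0.0174,-0.0462,0,0,0,0,-1],
    [0.0174,-0.0462,0,0,0,0,-1],
    [0.0174,-0.0462,0,0,0,0,-1],
    [0.0174,-0.0462,0,0,0,0,-1],
    [0.0174,-0.0462,0,0,0,0,-1],
    [0.0174,-0.0462,0,0,0,0,-1],
    [0.0174,-0.0462,0,0,0,0,-1],
  ],
)

```text
clock: 5.08
position: [0.54, 0.078, 0.2108]
eef_rot: [[0.906, 0.423, -0.005], [0.423, -0.906, -0.0], [-0.005, -0.002, -1.0]]
wrist_force: [0.2, 1.0, -3.2]
width: 0.271
grip_force: 50.0
```

Emit:
drive_tool(
  motion=[
    [0,0,0,0,0,-0.1745,-1],
    [0,0,0,0,0,-0.1745,-1],
    [0,0,0,0,0,-0.1745,-1],
    [0,0,0,0,0,-0.1745,-1],
    [0,0,0,0,0,-0.1745,-1],
    [0,0,0,0,0,-0.1745,-1],
    [0,0,0,0,0,-0.1745,-1],
    [0,0,0,0,0,-0.1745,-1],
    [0,0,0,0,0,-0.1745,-1],
    [0,0,0,0,0,-0.1745,-1],
    [0,0,0,0,0,-0.1745,-1],
    [0,0,0,0,0,-0.1745,-1],
    [0,0,0,0,0,-0.1745,-1],
    [0,0,0,0,0,-0.1745,-1],
    [0,0,0,0,0,0,-1],
    [0,0,0,0,0,0,-1],
  ],
)

```text
clock: 7.08
position: [0.541, 0.0765, 0.2126]
eef_rot: [[-0.965, 0.261, -0.003], [0.261, 0.965, -0.0], [0.003, -0.001, -1.0]]
wrist_force: [0.6, 0.0, -2.2]
width: 0.274
grip_force: 50.0
```

Run:
```python
from h import *
o=r.get_obs(); R=np.array(o['eef_rot']); print(o['position'].round(4) if hasattr(o['position'],'round') else o['position'], 'a',np.degrees(np.arctan2(R[1,1],R[0,1])),o['joint_positions'],o['grip_force'],o['width'])
for n in ['wrist','side']:
    p,im,d=grab(n); print(n); wings(p,im,d)
    W=cloud(p,d); c=np.array(o['position']); m=(W[...,2]>o['position'][2]+.004)&(W[...,2]<.28)&(np.hypot(W[...,0]-c[0],W[...,1]-c[1])<.06)&(im.max(-1)<95)
    save('p1'+n,im)
    if n=='side': 
        cv2.imwrite('pics/p1crop.png',cv2.resize(cv2.cvtColor(im,cv2.COLOR_RGB2BGR)[150:350,150:400],(750,600),interpolation=cv2.INTER_CUBIC))
```

```text
[0.541  0.0765 0.2126] a 74.86222486931526 [ 3.66348333e-02  8.01489263e-02  1.36429169e+00  2.83010932e-05
  1.70015592e+00 -1.26995263e+00] 49.99776542186737 0.2743415406411751
wrist
blob [310, 108, 18, 46, 509] rect [483.7 135.3] [15.4 43.4] ang pca 178.8 rect 169.4 zmed 0.0908
blob [377, 151, 17, 44, 499] rect [542.  192.7] [15.6 43.7] ang pca 171.3 rect 177.3 zmed 0.0905
blob [272, 179, 9, 11, 93] rect [524.3  81.1] [8.3 9.4] ang pca 154.7 rect 165.1 zmed 0.0909
blob [333, 217, 16, 40, 398] rect [599.3 134.5] [43.4 15.5] ang pca 179.1 rect 9.4 zmed 0.0907
blob [422, 376, 62, 36, 634] rect [846.3 240.8] [91.2 48.3] ang pca 66.2 rect 51.2 zmed 0.0886
side
blob [0, 0, 83, 40, 319] rect [ 2118.8 -1120.2] [601.2  29.8] ang pca 90.1 rect 89.4 zmed 0.0916
blob [262, 0, 43, 6, 129] rect [ 1113.5 -1742.8] [231.  43.] ang pca 0.8 rect 0.8 zmed 0.0900
blob [194, 119, 50, 33, 236] rect [ 884.  -417.9] [105.  181.6] ang pca 89.0 rect 90.2 zmed 0.0873
blob [295, 123, 79, 21, 357] rect [ 529.3 -543.8] [260.2 110.7] ang pca 3.5 rect 21.8 zmed 0.0914
blob [437, 125, 40, 14, 157] rect [ 152.2 -70
[... 891 characters left out ...]
ang pca 90.6 rect 89.9 zmed 0.0876
blob [259, 259, 17, 10, 81] rect [540.9  77.7] [16.6 44.7] ang pca 166.7 rect 170.4 zmed 0.0887
blob [225, 271, 19, 9, 88] rect [599.7 136. ] [43.3 15.4] ang pca 179.8 rect 7.1 zmed 0.0884
blob [273, 284, 20, 9, 97] rect [483.2 136.3] [16.8 42.9] ang pca 179.0 rect 168.0 zmed 0.0879
blob [482, 284, 13, 28, 125] rect [55.5 12.6] [15.9 77.1] ang pca 107.5 rect 103.5 zmed 0.0888
blob [239, 295, 19, 11, 101] rect [542.2 192.7] [16.1 44.5] ang pca 170.9 rect 173.0 zmed 0.0881
blob [0, 318, 87, 81, 599] rect [834.5 458.4] [192.5  69.3] ang pca 85.3 rect 74.1 zmed 0.0913
blob [0, 394, 65, 26, 245] rect [812.5 554.7] [140.9   3.1] ang pca 180.0 rect 0.1 zmed 0.0916
```

View pics/p1wrist.png

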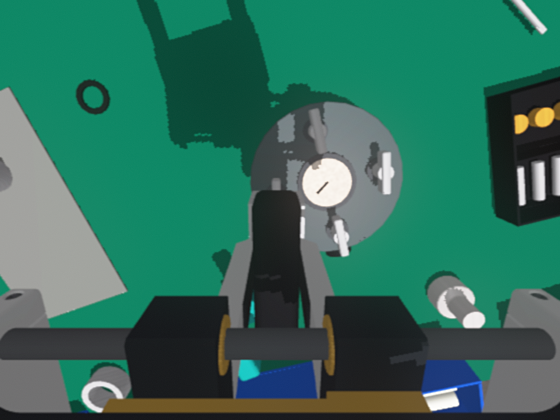

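View pics/p1crop.png

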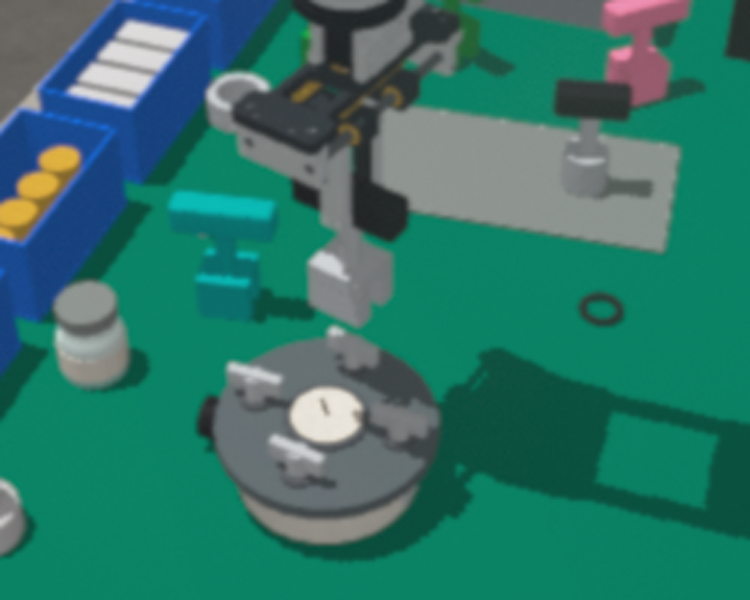

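In the wrist view, wing3 is at (386,174), wing4 at (317,130), wing2 at (341,238), and wing1 is hidden under the key. The side crop shows the fork upright above wing1 at (350,345), with its bar parallel to the wing. wing1 at (541,77), 165.5° matches the tool pose, so I'll lower gently.

Emit:
drive_tool(
  motion=[
    [0,0,0.015,0,0,0,-1],
    [0,0,0.015,0,0,0,-1],
    [0,0,0.01,0,0,0,-1],
    [0,0,0.006,0,0,0,-1],
    [0,0,0,0,0,0,-1],
  ],
)

```text
clock: 7.8
position: [0.5413, 0.0763, 0.1672]
eef_rot: [[-0.966, 0.259, -0.002], [0.259, 0.966, -0.0], [0.001, -0.001, -1.0]]
wrist_force: [0.5, -0.7, -7.4]
width: 0.275
grip_force: 50.0
```

Emit:
drive_tool(
  motion=[
    [0,0,0.005,0,0,0,-1],
    [0,0,0.005,0,0,0,-1],
    [0,0,0.005,0,0,0,-1],
    [0,0,0,0,0,0,-1],
  ],
)

```text
clock: 8.3
position: [0.5429, 0.0759, 0.1582]
eef_rot: [[-0.966, 0.259, 0.006], [0.259, 0.966, -0.001], [-0.006, 0.0, -1.0]]
wrist_force: [-3.5, -1.9, 9.2]
width: 0.274
grip_force: 50.0
```

Run:
```python
from h import *
p,im,d=grab('side'); o=r.get_obs(); print(np.round(o['position'],4),np.round(o['wrist_force'],1),np.round(o['ft_torque'],2))
W=cloud(p,d); c=o['position']; D=np.hypot(W[...,0]-c[0],W[...,1]-c[1])
V=im.max(-1)
b=(D<.06)&(W[...,2]>.13)&(W[...,2]<.22)&(V<80); print('bar z',np.nanpercentile(W[b][:,2],[2,50,98]).round(4))
j=(D<.04)&(W[...,2]>.06)&(W[...,2]<.14)&(V>90); print('jaw z',np.nanpercentile(W[j][:,2],[1,5,50,95,99]).round(4))
a=cv2.cvtColor(im,cv2.COLOR_RGB2BGR)[200:320,210:330]
p,im,d=grab('scene'); b=cv2.cvtColor(im,cv2.COLOR_RGB2BGR)[165:285,330:450]
cv2.imwrite('pics/p2.png',np.hstack([cv2.resize(x,(400,400),interpolation=cv2.INTER_CUBIC) for x in(a,b)]))
```

```text
[0.5429 0.0758 0.1581] [-3.9 -1.7  8.9] [-0.43  0.91 -0.06]
bar z [0.1669 0.1877 0.2072]
jaw z [0.0604 0.0622 0.1067 0.1265 0.1369]
```

View pics/p2.png

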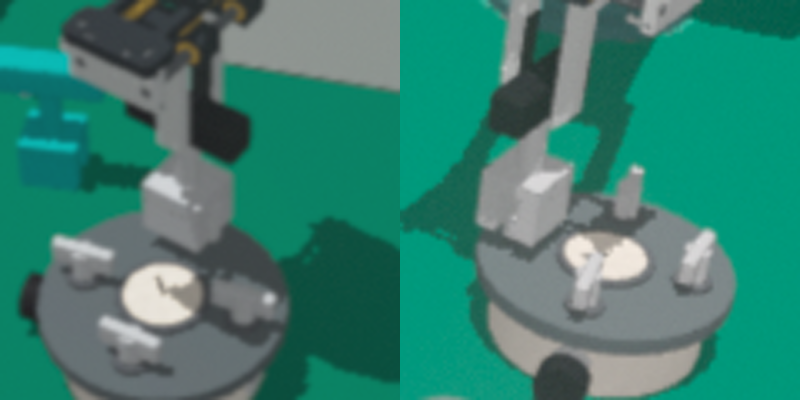

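The jaws appear to be over wing1, which is no longer visible at (190,210). The bar at (185,130) may be pitched, so I'll measure that.

```bash
cat >> h.py <<'E'
def keypitch(names=('side','scene')):
    o=r.get_obs(); R=np.array(o['eef_rot']); c=np.array(o['position'])
    for n in names:
        p,im,d=grab(n); W=cloud(p,d); T=(W-c)@R; V=im.max(-1)
        for nm,m in (('bar',(abs(T[...,1])<.02)&(abs(T[...,0])<.06)&(T[...,2]>-.06)&(T[...,2]<.01)&(V<85)),('jaw',(abs(T[...,1])<.03)&(abs(T[...,0])<.04)&(T[...,2]>.03)&(T[...,2]<.09)&(V>85))):
            q=T[m]; print(n,nm,len(q),'z down in tool')
            for lo in np.arange(-.055,.055,.01):
                s=q[(q[:,0]>=lo)&(q[:,0]<lo+.01)]
                if len(s)>5: print('  x%.3f'%(lo+.005),len(s),'z',np.percentile(s[:,2],[3,97]).round(4),'y',np.percentile(s[:,1],[3,97]).round(4))
E
python3 -c "
from h import *
keypitch()"
```

```text
side bar 366 z down in tool
  x-0.040 10 z [-0.0203 -0.0089] y [0.0116 0.016 ]
  x-0.030 16 z [-0.0203 -0.008 ] y [0.0118 0.0163]
  x-0.020 9 z [-0.0196 -0.01  ] y [0.0125 0.0156]
  x0.000 41 z [-0.0524 -0.031 ] y [-0.0143  0.0009]
  x0.010 63 z [-0.0547 -0.0106] y [-0.0144  0.0154]
  x0.020 67 z [-0.0347 -0.0094] y [-0.0069  0.015 ]
  x0.030 63 z [-0.0347 -0.0092] y [-0.0078  0.0154]
  x0.040 94 z [-0.0348 -0.0108] y [-0.0064  0.0152]
side jaw 554 z down in tool
  x-0.030 6 z [0.0414 0.047 ] y [-0.0009  0.0214]
  x-0.020 81 z [0.0379 0.0798] y [-0.0079  0.0236]
  x-0.010 72 z [0.0368 0.0804] y [0.0072 0.0245]
  x0.000 84 z [0.0339 0.0788] y [-0.0183  0.0242]
  x0.010 109 z [0.0348 0.0759] y [-0.0177  0.0241]
  x0.020 202 z [0.0383 0.082 ] y [-0.0198  0.0235]
scene bar 374 z down in tool
  x-0.050 90 z [-0.0319 -0.0074] y [-0.008   0.0135]
  x-0.040 70 z [-0.034  -0.0088] y [-0.0093  0.0148]
  x-0.030 47 z [-0.0343 -0.0117] y [-0.0058  0.0146]
  x-0.020 40 z [-0.034  -0.0113] y [-0.0057  0.0159]
  x-0.010 45 z [-0.0535 -0.0183] y [-0.0117  0.0147]
  x0.000 47 z [-0.0588 -0.0317] y [-0.0125  0.0091]
  x0.010 22 z [-0.0585 -0.032 ] y [-0.0128  0.0055]
  x0.020 7 z [-0.0347 -0.0321] y [-0.0074 -0.001 ]
scene jaw 600 z down in tool
  x-0.030 54 z [0.0402 0.0788] y [-0.0189  0.0216]
  x-0.020 271 z [0.0389 0.0806] y [-0.0185  0.0233]
  x-0.010 111 z [0.0311 0.0788] y [-0.0171  0.0234]
  x0.000 74 z [0.0353 0.0774] y [-0.0183  0.0237]
  x0.010 54 z [0.038  0.0796] y [-0.0178  0.0241]
  x0.020 36 z [0.0398 0.0801] y [0.0022 0.0237]
```

The key is straight in the hand and its underside is at 0.077, so the slot is over the wing with light contact. I'll try a small wiggle to seat it.

Emit:
drive_tool(
  motion=[
    [0,0,-0.005,0,0,0,-1],
    [0,-0.001,0,0,0,0.04,-1],
    [0,0,0.003,0,0,0,-1],
    [0,0,0,0,0,0,-1],
  ],
)

```text
clock: 9.0
position: [0.5427, 0.0756, 0.1582]
eef_rot: [[-0.955, 0.296, 0.004], [0.296, 0.955, 0.0], [-0.004, 0.002, -1.0]]
wrist_force: [-0.8, -1.0, 5.2]
width: 0.273
grip_force: 50.0
```

Emit:
drive_tool(
  motion=[
    [-0.002,0,0,0,0,0,-1],
    [0,0,0.002,0,0,0,-1],
    [0,0,0,0,0,0,-1],
  ],
)

```text
clock: 9.38
position: [0.5433, 0.0754, 0.158]
eef_rot: [[-0.955, 0.296, 0.003], [0.296, 0.955, 0.001], [-0.002, 0.002, -1.0]]
wrist_force: [-5.6, -0.7, 13.0]
width: 0.274
grip_force: 50.0
```

It stops at the same height each time, so that is a hard seat, 13 mm down the wing. I'll ease off the push and turn clockwise to about half way.

Emit:
drive_tool(
  motion=[
    [0.003,0,-0.006,0,0,0,-1],
    [0,0,0,0,0,0.15,-1],
    [0,0,0,0,0,0.15,-1],
    [0,0,0,0,0,0.15,-1],
    [0,0,0,0,0,0.15,-1],
    [0,0,0,0,0,0.15,-1],
    [0,0,0,0,0,0,-1],
    [0,0,0,0,0,0,-1],
  ],
)

```text
clock: 10.38
position: [0.5412, 0.0755, 0.1584]
eef_rot: [[-0.498, 0.867, 0.001], [0.867, 0.498, -0.001], [-0.001, 0.001, -1.0]]
wrist_force: [4.6, -1.7, -9.9]
width: 0.274
grip_force: 50.0
```

Run:
```python
from h import *
o=r.get_obs(); R=np.array(o['eef_rot']); print('a',np.degrees(np.arctan2(R[1,1],R[0,1])),np.round(o['wrist_force'],1),np.round(o['ft_torque'],2))
keypitch(('scene',))
```

```text
a 29.85452327476563 [ 4.6 -1.7 -9.9] [-0.41 -1.5   0.02]
scene bar 476 z down in tool
  x-0.050 23 z [-0.0301 -0.0115] y [-0.0058  0.0128]
  x-0.040 76 z [-0.0342 -0.0084] y [-0.0022  0.016 ]
  x-0.030 66 z [-0.0344 -0.0072] y [-0.0027  0.0159]
  x-0.020 66 z [-0.0342 -0.0098] y [-0.0046  0.0157]
  x-0.010 54 z [-0.0455 -0.0095] y [-0.0121  0.0147]
  x0.000 14 z [-0.0477 -0.0328] y [-0.0149 -0.0035]
  x0.020 57 z [-0.034  -0.0063] y [0.002  0.0165]
  x0.030 72 z [-0.0338 -0.0054] y [-0.0047  0.0158]
  x0.040 48 z [-0.0333 -0.0062] y [-0.0056  0.0155]
scene jaw 597 z down in tool
  x-0.030 11 z [0.0433 0.0801] y [-0.0138  0.0168]
  x-0.020 193 z [0.0384 0.0799] y [-0.0194  0.0242]
  x-0.010 118 z [0.0334 0.0793] y [-0.016   0.0245]
  x0.000 98 z [0.0318 0.0809] y [0.0076 0.0245]
  x0.010 104 z [0.0383 0.0798] y [-0.0026  0.0245]
  x0.020 73 z [0.0386 0.0821] y [-0.015   0.0244]
```

Emit:
drive_tool(
  motion=[
    [0,0,-0.005,0,0,0,-1],
    [0,0,-0.01,0,0,0,-1],
    [0,0,-0.02,0,0,0,-1],
    [0,0,-0.02,0,0,0,-1],
    [0,0,0,0,0,0,-1],
  ],
)

```text
clock: 11.05
position: [0.5408, 0.0764, 0.2167]
eef_rot: [[-0.498, 0.867, 0.003], [0.867, 0.498, 0.001], [-0.0, 0.003, -1.0]]
wrist_force: [-0.5, 0.5, -2.9]
width: 0.275
grip_force: 50.0
```

Run:
```python
from h import *
for n in ['wrist','side']:
    print(n); p,im,d=grab(n); W=cloud(p,d); d=np.where(np.hypot(W[...,0]-.5415,W[...,1]-.135)<.095,d,0); wings(p,im,d)
print(np.round(r.get_obs()['wrist_force'],1))
```

```text
wrist
blob [317, 82, 39, 36, 559] rect [542.6 192.5] [15.6 43.6] ang pca 171.0 rect 164.9 zmed 0.0907
blob [235, 107, 41, 30, 489] rect [484.2 135.4] [15.5 43.2] ang pca 178.9 rect 168.7 zmed 0.0908
blob [333, 166, 39, 28, 438] rect [599.6 134.5] [15.3 43.4] ang pca 178.9 rect 168.6 zmed 0.0907
blob [272, 178, 9, 12, 104] rect [533.   91.1] [ 8.4 11.1] ang pca 114.2 rect 119.8 zmed 0.0908
side
blob [264, 257, 7, 15, 68] rect [541.   78.8] [14.  43.3] ang pca 120.8 rect 110.1 zmed 0.0883
blob [225, 271, 19, 9, 91] rect [600.1 136.1] [42.8 14.1] ang pca 178.8 rect 2.3 zmed 0.0879
blob [273, 284, 20, 10, 100] rect [483.1 135.8] [17.1 43.2] ang pca 179.9 rect 174.5 zmed 0.0877
blob [239, 295, 19, 11, 98] rect [542.1 194.3] [16.4 42.9] ang pca 170.1 rect 158.7 zmed 0.0881
[ 0.2 -0.1 -2.6]
```

wing1 now reads about 121°, 31° short of radial, so it is half way. wing3 is at (542.4,192.6), 171°. I'll go across to it.

Emit:
drive_tool(
  motion=[
    [0,0,0,0,0,-0.178,-1],
    [0,0,0,0,0,-0.178,-1],
    [0,0,0,0,0,-0.178,-1],
    [0,0,0,0,0,-0.178,-1],
    [0,0,0,0,0,-0.178,-1],
    [0.0055,0.0382,0,0,0,0,-1],
    [0.0055,0.0382,0,0,0,0,-1],
    [0.0055,0.0382,0,0,0,0,-1],
    [0,0,0,0,0,0,-1],
    [0,0,0,0,0,0,-1],
  ],
)

```text
clock: 12.4
position: [0.542, 0.1912, 0.2133]
eef_rot: [[-0.987, 0.16, -0.002], [0.16, 0.987, -0.001], [0.002, -0.002, -1.0]]
wrist_force: [0.3, -0.5, -2.9]
width: 0.277
grip_force: 50.0
```

Emit:
drive_tool(
  motion=[
    [0,0.001,0.02,0,0,0,-1],
    [0,0,0.015,0,0,0,-1],
    [0,0,0.01,0,0,0,-1],
    [0,0,0.006,0,0,0,-1],
    [0,0,0.004,0,0,0,-1],
    [0,0,0,0,0,0,-1],
  ],
)

```text
clock: 13.15
position: [0.5435, 0.1919, 0.1622]
eef_rot: [[-0.987, 0.162, 0.003], [0.162, 0.987, -0.001], [-0.003, -0.0, -1.0]]
wrist_force: [-1.2, -1.2, 5.2]
width: 0.271
grip_force: 50.0
```

Emit:
drive_tool(
  motion=[
    [0,0,0.003,0,0,0,-1],
    [0,0,0,0,0,0.03,-1],
    [0,0,0,0,0,-0.03,-1],
  ],
)

```text
clock: 13.52
position: [0.5438, 0.1919, 0.1609]
eef_rot: [[-0.987, 0.161, 0.005], [0.161, 0.987, -0.001], [-0.005, 0.0, -1.0]]
wrist_force: [-3.0, -1.6, 8.7]
width: 0.273
grip_force: 50.0
```

Run:
```python
from h import *
keypitch(('scene','side'))
p,im,d=grab('side'); a=cv2.cvtColor(im,cv2.COLOR_RGB2BGR)[215:335,195:315]
p,im,d=grab('scene'); b=cv2.cvtColor(im,cv2.COLOR_RGB2BGR)[165:285,350:470]
cv2.imwrite('pics/p3.png',np.hstack([cv2.resize(x,(400,400),interpolation=cv2.INTER_CUBIC) for x in(a,b)]))
```

```text
scene bar 398 z down in tool
  x-0.050 118 z [-0.0319 -0.0086] y [-0.0088  0.013 ]
  x-0.040 65 z [-0.0346 -0.0089] y [-0.0103  0.0147]
  x-0.030 38 z [-0.0349 -0.0166] y [-0.008   0.0144]
  x-0.020 39 z [-0.0343 -0.0144] y [-0.009   0.0146]
  x-0.010 45 z [-0.0546 -0.0201] y [-0.0122  0.014 ]
  x0.000 35 z [-0.0544 -0.0315] y [-0.012  0.012]
  x0.010 23 z [-0.0359 -0.0312] y [-0.012   0.0071]
  x0.020 18 z [-0.0344 -0.032 ] y [-0.0072  0.0076]
  x0.030 13 z [-0.0348 -0.0319] y [-0.0089  0.0032]
scene jaw 625 z down in tool
  x-0.030 157 z [0.0393 0.0791] y [-0.0192  0.0226]
  x-0.020 214 z [0.0389 0.0839] y [-0.0187  0.0231]
  x-0.010 114 z [0.0307 0.0791] y [-0.0168  0.0232]
  x0.000 68 z [0.0374 0.0774] y [-0.0179  0.0232]
  x0.010 44 z [0.0381 0.0744] y [-0.017   0.0233]
  x0.020 28 z [0.0391 0.0801] y [-0.0191  0.0231]
side bar 364 z down in tool
  x0.000 37 z [-0.0442 -0.0305] y [-0.0137  0.0037]
  x0.010 76 z [-0.0473 -0.0099] y [-0.0132  0.015 ]
  x0.020 81 z [-0.0346 -0.0095] y [-0.0081  0.015 ]
  x0.030 74 z [-0.0353 -0.0108] y [-0.0078  0.0152]
  x0.040 92 z [-0.0349 -0.0113] y [-0.0072  0.0136]
side jaw 632 z down in tool
  x-0.020 102 z [0.0381 0.0786] y [-0.0064  0.0241]
  x-0.010 83 z [0.0373 0.0793] y [0.0064 0.024 ]
  x0.000 106 z [0.0329 0.0796] y [-0.0182  0.0237]
  x0.010 137 z [0.0339 0.0805] y [-0.0179  0.0234]
  x0.020 199 z [0.0389 0.082 ] y [-0.0185  0.0234]
```

View pics/p3.png

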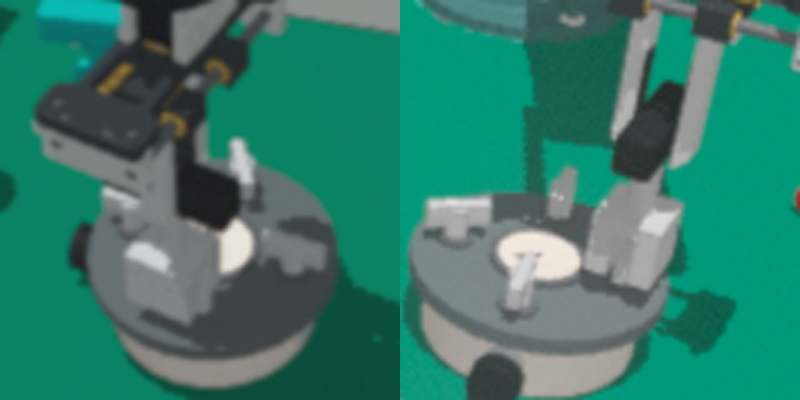

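The fork is over wing3, with its underside near 0.080 (10 mm engaged). I'll turn it clockwise in two stages.

Emit:
drive_tool(
  motion=[
    [0,0,0,0,0,0.15,-1],
    [0,0,0,0,0,0.15,-1],
    [0,0,0,0,0,0.15,-1],
    [0,0,0,0,0,0.15,-1],
    [0,0,0,0,0,0.15,-1],
    [0,0,0,0,0,0,-1],
  ],
)

```text
clock: 14.48
position: [0.543, 0.1912, 0.1608]
eef_rot: [[-0.611, 0.792, 0.003], [0.792, 0.611, -0.002], [-0.004, 0.001, -1.0]]
wrist_force: [-4.3, -4.6, 10.1]
width: 0.271
grip_force: 50.0
```

Emit:
drive_tool(
  motion=[
    [0,0,0,0,0,0.15,-1],
    [0,0,0,0,0,0.15,-1],
    [0,0,0,0,0,0.15,-1],
    [0,0,0,0,0,0.15,-1],
    [0,0,0,0,0,0.1,-1],
    [0,0,0,0,0,0.06,-1],
    [0,0,0,0,0,0,-1],
    [0,0,0,0,0,0,-1],
  ],
)

```text
clock: 15.48
position: [0.5422, 0.1913, 0.1608]
eef_rot: [[0.101, 0.995, 0.001], [0.995, -0.101, -0.002], [-0.002, 0.001, -1.0]]
wrist_force: [-6.9, -3.6, 11.2]
width: 0.275
grip_force: 50.0
```

Run:
```python
from h import *
o=r.get_obs(); R=np.array(o['eef_rot']); print('kx',np.degrees(np.arctan2(R[1,1],R[0,1]))+90,np.round(o['wrist_force'],1),np.round(o['ft_torque'],2))
for n in ['wrist','side']:
    print(n); p,im,d=grab(n); W=cloud(p,d); d=np.where(np.hypot(W[...,0]-.5415,W[...,1]-.135)<.095,d,0); wings(p,im,d)
```

```text
kx 84.19904025603807 [-6.9 -3.6 11.2] [-1.04  1.76  0.07]
wrist
blob [324, 258, 44, 18, 551] rect [601.5 134.3] [16.  39.8] ang pca 178.3 rect 169.6 zmed 0.0904
blob [198, 267, 29, 19, 361] rect [475.9 137.4] [16.7 25.6] ang pca 4.8 rect 164.8 zmed 0.0903
side
blob [264, 257, 7, 15, 73] rect [540.9  79.1] [14.  43.8] ang pca 120.6 rect 110.2 zmed 0.0882
blob [273, 284, 20, 10, 95] rect [483.5 135.9] [16.4 41.6] ang pca 179.4 rect 168.5 zmed 0.0878
blob [236, 291, 27, 20, 155] rect [532.7 202.1] [60.1 33.8] ang pca 33.5 rect 38.2 zmed 0.0904
```

Now lift clear and check wing3.

Emit:
drive_tool(
  motion=[
    [0,0,-0.006,0,0,0,-1],
    [0,0,-0.01,0,0,0,-1],
    [0,0,-0.02,0,0,0,-1],
    [0,0,-0.025,0,0,0,-1],
    [0,0,0,0,0,0,-1],
    [0,0,0,0,0,0,-1],
  ],
)

```text
clock: 16.32
position: [0.5428, 0.1929, 0.2175]
eef_rot: [[0.101, 0.995, 0.0], [0.995, -0.101, 0.001], [0.001, 0.0, -1.0]]
wrist_force: [-1.1, -0.2, -3.1]
width: 0.276
grip_force: 50.0
```

Run:
```python
from h import *
for n in ['scene','side']:
    print(n); p,im,d=grab(n); W=cloud(p,d); d=np.where(np.hypot(W[...,0]-.5415,W[...,1]-.135)<.095,d,0); wings(p,im,d)
```

```text
scene
blob [395, 215, 8, 12, 60] rect [486.4 136.2] [15.1 42.9] ang pca 177.7 rect 174.7 zmed 0.0884
blob [358, 225, 20, 5, 85] rect [543.5  77.9] [12.8 45.2] ang pca 120.0 rect 119.2 zmed 0.0878
blob [409, 236, 21, 9, 94] rect [545.1 193.8] [43.3 14.7] ang pca 87.4 rect 87.3 zmed 0.0877
blob [382, 241, 9, 14, 74] rect [602.  135.4] [43.1 14.9] ang pca 179.0 rect 8.4 zmed 0.0888
side
blob [264, 257, 7, 16, 77] rect [541.   78.9] [14.  44.9] ang pca 120.6 rect 110.2 zmed 0.0887
blob [273, 284, 20, 10, 94] rect [483.2 136. ] [17.6 44.3] ang pca 178.1 rect 168.7 zmed 0.0882
blob [243, 293, 12, 16, 85] rect [542.3 194.5] [15.5 41.4] ang pca 83.5 rect 95.7 zmed 0.0882
```

wing3 is home at about 86°, and wing1 is still at 120.5°. I'll return to wing1.

Emit:
drive_tool(
  motion=[
    [0,0,0,0,0,-0.16,-1],
    [0,0,0,0,0,-0.16,-1],
    [0,0,0,0,0,-0.16,-1],
    [0,0,0,0,0,-0.16,-1],
    [-0.033,-0.0205,0,0,0,0,-1],
    [-0.033,-0.0205,0,0,0,0,-1],
    [-0.033,-0.0205,0,0,0,0,-1],
    [0,0,0,0,0,0,-1],
    [0,0,0,0,0,0,-1],
  ],
)

```text
clock: 17.55
position: [0.5405, 0.0764, 0.2167]
eef_rot: [[-0.513, 0.858, -0.001], [0.858, 0.513, 0.001], [0.001, -0.001, -1.0]]
wrist_force: [0.1, 0.3, -2.6]
width: 0.272
grip_force: 50.0
```

Emit:
drive_tool(
  motion=[
    [0,0,0.02,0,0,0,-1],
    [0,0,0.015,0,0,0,-1],
    [0,0,0.012,0,0,0,-1],
    [0,0,0.007,0,0,0,-1],
    [0,0,0.005,0,0,0,-1],
    [0,0,0,0,0,0,-1],
  ],
)

```text
clock: 18.3
position: [0.5409, 0.0763, 0.161]
eef_rot: [[-0.514, 0.858, 0.002], [0.858, 0.514, 0.0], [-0.001, 0.002, -1.0]]
wrist_force: [-2.8, -0.7, 4.1]
width: 0.276
grip_force: 50.0
```

Emit:
drive_tool(
  motion=[
    [0,0,0.002,0,0,0.15,-1],
    [0,0,0,0,0,0.15,-1],
    [0,0,0,0,0,0.15,-1],
    [0,0,0,0,0,0.15,-1],
    [0,0,0,0,0,0.06,-1],
    [0,0,0,0,0,0,-1],
    [0,0,0,0,0,0,-1],
    [0,0,0,0,0,0,-1],
  ],
)

```text
clock: 19.3
position: [0.541, 0.0763, 0.1603]
eef_rot: [[0.12, 0.993, 0.003], [0.993, -0.12, 0.0], [0.001, 0.003, -1.0]]
wrist_force: [-4.2, -0.1, 7.9]
width: 0.273
grip_force: 50.0
```

Emit:
drive_tool(
  motion=[
    [0,0,-0.006,0,0,0,-1],
    [0,0,-0.01,0,0,0,-1],
    [0,0,-0.02,0,0,0,-1],
    [0,0,-0.025,0,0,0,-1],
    [0,0,0,0,0,0,-1],
    [0,0,0,0,0,0,-1],
  ],
)

```text
clock: 20.05
position: [0.5406, 0.076, 0.2166]
eef_rot: [[0.121, 0.993, -0.001], [0.993, -0.121, -0.0], [-0.0, -0.001, -1.0]]
wrist_force: [0.4, 0.3, -3.5]
width: 0.276
grip_force: 50.0
```

Run:
```python
from h import *
for n in ['scene','side']:
    print(n); p,im,d=grab(n); W=cloud(p,d); d=np.where(np.hypot(W[...,0]-.5415,W[...,1]-.135)<.095,d,0); wings(p,im,d)
```

```text
scene
blob [395, 215, 8, 13, 61] rect [486.8 136.1] [15.6 45. ] ang pca 179.5 rect 170.5 zmed 0.0887
blob [358, 223, 20, 9, 87] rect [543.5  77.8] [43.4 11.9] ang pca 87.3 rect 88.0 zmed 0.0877
blob [409, 236, 21, 10, 98] rect [545.8 193.7] [14.2 43.2] ang pca 86.0 rect 91.9 zmed 0.0877
blob [382, 241, 9, 13, 73] rect [601.7 135.3] [42.3 14.9] ang pca 179.2 rect 8.4 zmed 0.0888
side
blob [262, 257, 11, 15, 76] rect [541.3  78.4] [15.5 43.8] ang pca 86.3 rect 94.4 zmed 0.0888
blob [225, 271, 19, 9, 85] rect [599.9 136.7] [43.9 17.1] ang pca 0.2 rect 10.1 zmed 0.0880
blob [273, 284, 20, 9, 97] rect [483.4 136.9] [18.8 41.8] ang pca 178.7 rect 165.7 zmed 0.0884
blob [243, 292, 12, 18, 92] rect [541.8 193.3] [44.9 15.6] ang pca 85.6 rect 78.4 zmed 0.0881
```

All four wings are within about 4° of radial. I'll carry the key back to its place on the mat.

Emit:
drive_tool(
  motion=[
    [-0.0483,0.0098,0,0,0,0,-1],
    [-0.0483,0.0098,0,0,0,0,-1],
    [-0.0483,0.0098,0,0,0,0,-1],
    [-0.0483,0.0098,0,0,0,0,-1],
    [-0.0483,0.0098,0,0,0,0,-1],
    [-0.0483,0.0098,0,0,0,0,-1],
    [-0.0483,0.0098,0,0,0,0,-1],
    [0,0,0,0,0,0,-1],
    [0,0,0.04,0,0,0,-1],
    [0,0,0.04,0,0,0,-1],
    [0,0,0.03,0,0,0,-1],
    [0,0,0.014,0,0,0,-1],
    [0,0,0.004,0,0,0,-1],
    [0,0,0,0,0,0,-1],
    [0,0,0,0,0,0,-1],
  ],
)

```text
clock: 22.02
position: [0.5691, -0.2683, 0.0914]
eef_rot: [[0.121, 0.993, 0.003], [0.993, -0.121, -0.002], [-0.001, 0.003, -1.0]]
wrist_force: [-0.0, -0.5, -2.4]
width: 0.276
grip_force: 50.0
```

Emit:
drive_tool(
  motion=[
    [0,0,0.003,0,0,0,-1],
    [0,0,0.002,0,0,0,-1],
    [0,0,0.001,0,0,0,-1],
    [0,0,0,0,0,0,-1],
    [0,0,0,0,0,0,-1],
  ],
)

```text
clock: 22.65
position: [0.5683, -0.2681, 0.0846]
eef_rot: [[0.121, 0.993, 0.001], [0.993, -0.121, -0.001], [-0.001, 0.001, -1.0]]
wrist_force: [-1.5, 0.4, 4.3]
width: 0.27
grip_force: 50.0
```

Contact was felt at the expected height (TCP 0.0846, against 0.0844 at pick-up). I'll release and retreat.

Emit:
drive_tool(
  motion=[
    [0,0,0,0,0,0,0],
    [0,0,0,0,0,0,0.5],
    [0,0,0,0,0,0,1],
    [0,0,0,0,0,0,1],
    [0,0,0,0,0,0,1],
    [0,0,0,0,0,0,1],
    [0,0,0,0,0,0,1],
    [0,0,0,0,0,0,1],
  ],
)

```text
clock: 23.65
position: [0.5682, -0.2679, 0.0836]
eef_rot: [[0.121, 0.993, 0.0], [0.993, -0.121, -0.0], [-0.0, 0.0, -1.0]]
wrist_force: [0.4, -0.5, 0.0]
width: 0.997
grip_force: 0.0
```

Emit:
drive_tool(
  motion=[
    [0,0,-0.03,0,0,0,1],
    [0,0,-0.05,0,0,0,1],
    [0,0,-0.06,0,0,0,1],
    [0,0,0,0,0,0,1],
    [0,0,0,0,0,0,1],
  ],
)

```text
clock: 24.28
position: [0.568, -0.2678, 0.2231]
eef_rot: [[0.121, 0.993, -0.0], [0.993, -0.121, 0.0], [0.0, -0.0, -1.0]]
wrist_force: [-0.4, 0.1, -0.2]
width: 0.997
grip_force: 0.0
```

Run:
```python
from h import *
p,im,d=grab('wrist'); save('end',im); W=cloud(p,d)
m=((W[...,2]>.108)&(W[...,2]<.13)&(abs(W[...,1]+.265)<.07)&(abs(W[...,0]-.568)<.06)&(im.max(-1)<110)); t=W[m]
rc=cv2.minAreaRect((t[:,:2]*1000).astype(np.float32)); A=np.c_[t[:,:2]-t[:,:2].mean(0),np.ones(len(t))]
print(rc,np.median(t[:,2]),'slope',np.linalg.lstsq(A,t[:,2],rcond=None)[0])
```

```text
((568.5200805664062, -269.9142150878906), (89.4166030883789, 25.606006622314453), 83.02508544921875) 0.11884196337128697 slope [ 0.01219091 -0.00946138  0.11856415]
```

View pics/end.png

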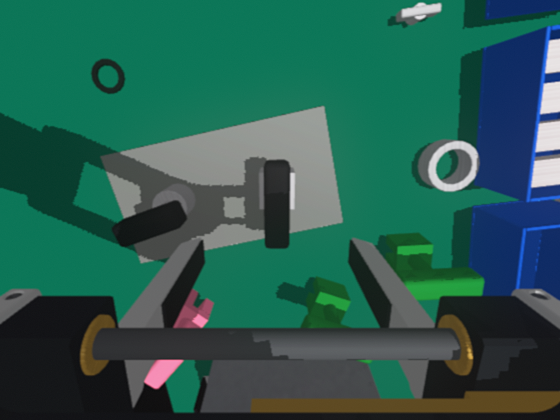

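The key stands upright on the mat, with its bar at (278,203) and its top at 0.119 m, and the gripper is clear of everything. I'll hand in.

```bash
python3 -c "
from workcell import r
print(r.sign_off())"
```

```text
the job is handed in; nothing more can be done
None
```

The job is handed in at about 24 s of the 69 s allowed: wing1 was turned half way, wing3 fully home, then wing1 fully home, with all four wings measured within about 4° of radial and the fork key standing upright on the mat; no verdict came back.

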